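# Hang a drip carrier on the rail and close up the row

### The arm

A 7-joint arm with a two-finger parallel gripper is mounted at the origin on the work surface. World frame = base frame: x ahead of the robot, y to its left, z up, the work surface at z = 0. Lengths are in m, angles in rad, forces in N, time in s.
With the tool pointing down it reaches from about 0.4 to 0.85 m from the base axis. Payload 10.4 kg.
Tool frame: the origin (TCP) lies between the finger pads; the fingertips stand manip.tcp_to_tips ahead of it and the grasp point (between the pads) lies 2 mm behind it (manip.tcp_to_tips is the distance from the TCP to the fingertips, in m); y points along the fingers, z is the direction in which the jaws open and shut, and the axes are right-handed (so a half turn about y gives the same grasp; the last joint's range is limited). The gripper opens to 85 mm and grips with 20 to 120 N. Pads are 22 mm wide; open, the fingers measure 114 mm over their backs; the gripper's body (76 mm by 85 mm) begins 54 mm behind the grasp point. The pads swing forward as they close: fully open they stand 13 mm farther back than shut.
Start: joints at [-1.195, 0.332, -0.065, 1.46, 0.022, 1.35, -0.088], TCP at [0.243, 0.576, 0.213] pointing down, gripper open.
Joint ranges: [-2.6, 2.6], [-0.5, 2.12], [-1.47, 1.34], [0.16, 2.42], [-1.27, 4.41], [0.06, 2.06], [-2.6, 2.6]. Speed limits (rad/s): [2.22, 2.22, 2.79, 2.79, 3.14, 3.14, 3.14].

### API

Orientations are given as a unit quaternion [x, y, z, w].
In Python, from workcell import manip gives the robot as it stands. The module is installed in compiled form; this text tells all that it offers.
- The arm moves only by the tool move_arm, never from a script. Its argument "increments" is a list of rows, each an object with "offset": the shift along the tool's x, y, z in m, a list of three; "yaw": the turn about the tool's y in degrees; "jaw": the closure in counts, from 0 (fully open) to 255 (shut). In form: [{"offset": [tx, ty, tz], "yaw": yaw, "jaw": jaw}, ...]. A call has 1 to 10 rows; each row is the pose to reach, as a shift and turn from the pose measured when the call began, along the tool's axes at that moment; what a row does not reach only later rows make up. A row lasts 1/12 s, in which the tool goes at most 41.7 mm and 7.16 degrees, less where a joint would pass 70% of its speed; a pose out of reach is approached as far as the arm can. A call with a gripper value outside its range is refused whole. The fingers move at their own pace and stop on an object; "squeeze" is the grip in N (left out, the last holds). Time passes only in rows, so rows that repeat a pose let the fingers close. It gives the time, the measured TCP pose, the force and the opening at its end, in the units of the state.
- manip.get_obs(): the state, without advancing time (a new reading comes with each control period).
- manip.camera(name): name is "scene" or "top" or "wrist"; returns a dict with "pixels" (384x512x3 uint8, red, green, blue), "depth" (384x512 float32, m along the optical axis (not along the pixel's ray), 0 where there is no reading), "intrinsics" (3x3 intrinsics, pixels), "R" (3x3) and "t" (3): a world point X has camera coordinates R X + t; the wrist camera has in their place "mount" (4x4, takes a point from camera to tool coordinates, whose origin is the TCP and whose axes are the tool frame's). Camera axes: x right, y down, z forward; pixel columns grow to the right and rows downward; lengths in m; the calibration is good to about 2 mm. A picture is of the moment at which its call begins: read the wrist's pose just before it.
- manip.hand_in(): hands the job in, once; it reports no verdict.
Trained networks look in a picture, given as the dict that the camera call returned (one of the last four; its "shot" number tells which), for a name from the list of things; names that differ only in an ending like _2 or _b are one class to them, and where a whole thing is asked for, a point or a joint stands for the part that bears it (a point fixed in the world has none). Each returns a list of dicts, best first, with "confidence" (0 to 1); they miss things now and then, are a little off and sometimes report something else, mostly with a low value. They report only what shows in the picture. A call takes as long as a camera call. They do not tell look-alikes from the thing itself.
- manip.recognise(picture, query): "bbox" ([left, top, right, bottom] in pixels, round what is visible of it).
- manip.spot_point(picture, query): "centre" ([column, row] in pixels: a listed point, or the origin of a listed thing).
The state is a dict: "clock": time; "joint_pos": joint angles; "joint_velocities": joint speeds; "tau": joint torques, N m; "position": TCP position; "ee_rot": TCP orientation; "ft_force": force on the tool from outside, world axes, zero at the start; "torque": the same for the moment, N m; "grip_width": opening from 0.0 (shut) to 1.0 (fully open).
Only numpy, scipy, OpenCV 4.12 (cv2) and the standard library are available. Lean on these libraries where they do the work, as an engineer would, in place of code of your own. Each camera call takes 0.05 s, during which the arm holds its last target. There are 200 camera calls.

### The job

Pick up the loose drip carrier by its red grip and, keeping it upright, enter its white glide bar into the open end of the hanging rail, then slide it in so that it pushes the two parked carriers ahead of it until the whole row is pressed firmly home against the stop hidden in the rail, with no gaps left. The stop can only be felt, so slide slowly and push gently, staying below 25 N, hold the row firmly home for a moment, then let go, leaving the carriers hanging as they are and everything else on the bench alone.

Things in the scene. Friction and masses are not known exactly. Their poses are not given: they have to be found in the camera images.
- carrier_grip (a point): Centre of the red grip of the loose carrier standing on the bench: an upright plastic fin 24 mm (carrier x) x 12 mm (y, pinch across this) x 34 mm high, its centre 97 mm above the carrier's underside and 62 mm in front (carrier -x) of its stem, joined to it by an 8 mm arm at the fin's lower part. Axes: the carrier's, z up.
- carrier_glide (a point): Middle of the underside of the loose carrier's white glide bar, 110 mm above the carrier's underside, 62 mm (carrier +x) from the grip. The bar lies along carrier y: two round-ended runners 76 mm long, 32 mm wide over both, 13 mm high, and between them a flat-ended bar 80 mm long, 14 wide, 8 high. Below: stem 8 (x) x 16 (y) mm and a steel tray 56 x 56 x 18 mm with gold rings. About 0.2 kg.
- parked_near_glide (a point): The same point of the first parked carrier (blue grip, otherwise shaped like the loose one), hanging loose in the rail nearest the open end; it slides on when pushed. At the start the near end of its glide bar is 100 to 112 mm from the mouth.
- parked_far_glide (a point): The same point of the second parked carrier (blue grip), hanging loose deeper in the rail, 3 to 30 mm clear of the first. Carriers that touch are 80 mm apart. Sliding the whole row takes under 6 N; once it has stopped at the stop, a steady push of 8 to 15 N seats it; 25 N harms the glides.
- rail_mouth (a point): Middle of the rail's open end, on the level of the lips' upper faces that carry the glide bars (160 mm above the bench). Axes: y runs into the rail, z up; the grips stick out towards -x. The channel has its slot below: inside 34 mm wide, 16 high, slot 14 wide, lips 3 thick, outside 40 x 22 mm: a bar has 1 mm spare on each side and 3 mm above. A carrier enters with its x and y along these.
- rail_end (a point): Middle of the rail's closed end (black cap), 400 mm along y from the mouth, same height and axes. A rubber-faced stop is clamped out of sight in the channel; its face is 300 to 350 mm from the mouth, 10 to 75 mm beyond the second parked glide bar; it must be felt. Posts stand 58 to 84 mm behind (+x) the rail's middle, 115 and 325 mm from the mouth; a drip pan 110 mm wide, 16 mm high lies below.
Not all that is in view belongs to the job. What is shaped like the part that bears parked_near_glide but purple is not meant.

How it is judged:
On the way, in this order (a step that is already met when the one before it is completed fails the run):
1. the loose carrier's glide bar is wholly inside the rail through its open end (y of carrier_glide in the frame of rail_mouth above 0.042 m and z of carrier_glide in the frame of rail_mouth between -0.003 and 0.006 m and x of carrier_glide in the frame of rail_mouth between -0.005 and 0.005 m), for 0.1 s.
2. the row is pressed firmly home: the far parked carrier bears on the stop with more than 6 N for 0.2 s (contact force between parked_far and rail above 6 N and contact force between parked_near and parked_far above 4 N and contact force between carrier and parked_near above 4 N), for 0.2 s.
At the end, for the whole second after the job is handed in: All three carriers hang at rest in the rail, closed up in a row at the stop: the new carrier's glide bar wholly inside and resting on the lips, in line with the rail within 0.08 rad, gaps between neighbouring glide bars under 4 mm, the far glide bar within 4 mm of the stop (y of carrier_glide in the frame of rail_mouth above 0.092 m and x of carrier_glide in the frame of rail_mouth between -0.005 and 0.005 m and z of carrier_glide in the frame of rail_mouth between -0.003 and 0.006 m and angle between the y axis of carrier_glide and the y axis of rail_mouth, either way round below 0.08 rad and horizontal distance between carrier_glide and parked_near_glide below 0.084 m and horizontal distance between parked_near_glide and parked_far_glide below 0.084 m and z of each of parked_far_glide, parked_near_glide in the frame of rail_mouth above -0.003 m and linear speed of carrier below 0.02 m/s and y of parked_far_glide in the frame of rail_stop above -0.044 m); the robot touches nothing.
It fails at once if more than 25 N between the carrier and the rail or a parked carrier, between the far carrier and the rail with its stop, or between the robot and the rail (contact force between any of carrier, parked_far, the arm and rail above 25 N or contact force between carrier and parked_near above 25 N).
It fails at once if the carrier is tipped by more than 0.5 rad (angle between carrier_glide's own z axis and vertical above 0.5 rad).
It fails at once if a bystander is moved by more than 25 mm (distance of any of jar, file, handpiece, rouge_tin, buffs, micromotor from where it was at the start of the episode above 0.025 m).
It also fails if it takes over 61 s, if anything falls off the work surface, if the arm or the gripper's body presses on something with over 40 N, if the wrist force passes 120 N, or if a joint passes its speed limit or range.

## Working session

There is one attempt and no reset: what is moved stays moved. The work goes in short steps, Python scripts to look and compute and a tool call to move; the robot and the scene stay as the last step left them, time stands still between calls to the robot, and variables do not carry over. Pictures are saved under pics/ and viewed, about 8 in all and at most 12, crops included, and the job is handed in when it is done.

Besides the shell and the picture viewer there is one more tool, called after "Request:" by a JSON object that holds its "api" and its "payload", one argument or row to a line. move_arm: Moves the arm, as the interface text tells. Its arguments: {"type":"object","properties":{"increments":{"type":"array","items":{"type":"object","properties":{"offset":{"type":"array","items":{"type":"number"}},"yaw":{"type":"number"},"jaw":{"type":"number"}}}},"squeeze":{"type":"number"}},"required":["increments"]}

```bash
mkdir -p pics; cat > h.py <<'E'
from workcell import manip
import numpy as np, cv2
from scipy.spatial.transform import Rotation as Ro
def save(p,name): cv2.imwrite('pics/'+name,cv2.cvtColor(p['pixels'],cv2.COLOR_RGB2BGR))
def cam(p,obs=None):
    if 'R' in p and p.get('R') is not None: return np.array(p['R']),np.array(p['t'])
    T=np.eye(4);T[:3,:3]=Ro.from_quat(obs['ee_rot']).as_matrix();T[:3,3]=obs['position']
    M=np.linalg.inv(T@np.array(p['mount']));return M[:3,:3],M[:3,3]
def px2w(p,u,v,z=None,obs=None,d=None):
    R,t=cam(p,obs);K=np.array(p['intrinsics'])
    r=np.linalg.inv(K)@[u,v,1]
    if z is not None:
        c=-R.T@t; w=R.T@r; return c+w*(z-c[2])/w[2]
    if d is None: d=p['depth'][int(round(v)),int(round(u))]
    return R.T@(r*d-t)
def w2px(p,X,obs=None):
    R,t=cam(p,obs);q=np.array(p['intrinsics'])@(R@np.array(X)+t);return q[:2]/q[2]
E
python3 - <<'E'
from h import *
o=manip.get_obs();print(o, manip.tcp_to_tips)
print(Ro.from_quat(o['ee_rot']).as_matrix().round(3))
ims=[]
for n in ['scene','top']:
    p=manip.camera(n);save(p,n+'.png')
    for q in ['carrier_grip','carrier_glide','parked_near_glide','parked_far_glide','rail_mouth','rail_end']:
        for r in manip.spot_point(p,q)[:4]:
            u,v=r['centre']; 
            try: w=px2w(p,u,v).round(3)
            except Exception as e: w=e
            print(n,q,np.round(r['centre'],1),round(r['confidence'],2),w)
E
```

```text
{'clock': 0.0, 'joint_pos': array([-1.19459518,  0.33285131, -0.06467641,  1.46096669,  0.02162225,
        1.34989636, -0.08848128]), 'joint_velocities': array([-1.72585963e-03,  8.80207981e-04, -1.73193723e-04, -8.90575305e-04,
       -1.85703828e-03, -4.77479921e-04, -9.25115621e-05]), 'tau': array([-8.38424967e-05, -6.25462174e+01,  4.89731343e-02, -3.91590106e+01,
        1.62924343e-02,  1.00108815e-02,  1.45895012e-05]), 'position': array([0.24256371, 0.57556441, 0.21191663]), 'ee_rot': array([ 0.69359698, -0.14012308,  0.13999102, -0.69259748]), 'ft_force': array([-0.91270041, -0.13930042,  0.32043882]), 'torque': array([0.02306646, 0.00557909, 0.01181193]), 'grip_width': 1.0001432919794302} 0.017
[[ 0.922 -0.     0.388]
 [-0.388 -0.001  0.922]
 [ 0.    -1.    -0.001]]
scene carrier_grip [264.6 139.4] 0.82 [ 0.423 -0.123  0.1  ]
scene carrier_glide [249.9 149.8] 0.72 [ 0.486 -0.127  0.118]
scene carrier_glide [201.2 163.6] 0.68 [ 0.624 -0.174  0.178]
scene parked_near_glide [297.1 178.5] 0.78 [0.489 0.029 0.12 ]
scene parked_near_glide [243.3 199.8] 0.55 [ 0.644 -0.027  0.178]
scene parked_far_glide [271.2 221.6] 0.81 [0.651 0.059 0.179]
scene rail_mouth [203.6 164.1] 0.8 [ 0.621 -0.169  0.176]
scene rail_end [329.3 264.4] 0.72 [0.66  0.216 0.179]
top carrier_grip [293.1 225.2] 0.72 [ 0.481 -0.131  0.119]
top carrier_grip [292.7 249.8] 0.64 [ 0.422 -0.128  0.114]
top carrier_glide [291.7 225.3] 0.6 [ 0.481 -0.127  0.118]
top parked_near_glide [254.1 160.4] 0.68 [ 0.632 -0.041  0.178]
top parked_near_glide [227.9 224.9] 0.64 [0.486 0.027 0.12 ]
top parked_far_glide [217.1 160.6] 0.55 [0.634 0.046 0.178]
top rail_mouth [314.5 166.4] 0.95 [ 0.613 -0.181  0.18 ]
top rail_end [143.5 156.4] 0.59 [0.647 0.215 0.184]
```

```bash
python3 - <<'E'
import cv2,numpy as np
a=cv2.imread('pics/scene.png');cv2.imwrite('pics/scene_c.png',cv2.resize(a[90:320,120:420],(800,613)[:2] if 0 else (780,598),interpolation=cv2.INTER_CUBIC))
b=cv2.imread('pics/top.png');cv2.imwrite('pics/top_c.png',cv2.resize(b[110:310,100:370],(800,593),interpolation=cv2.INTER_CUBIC))
E
```

```text
(no output)
```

View pics/scene_c.png

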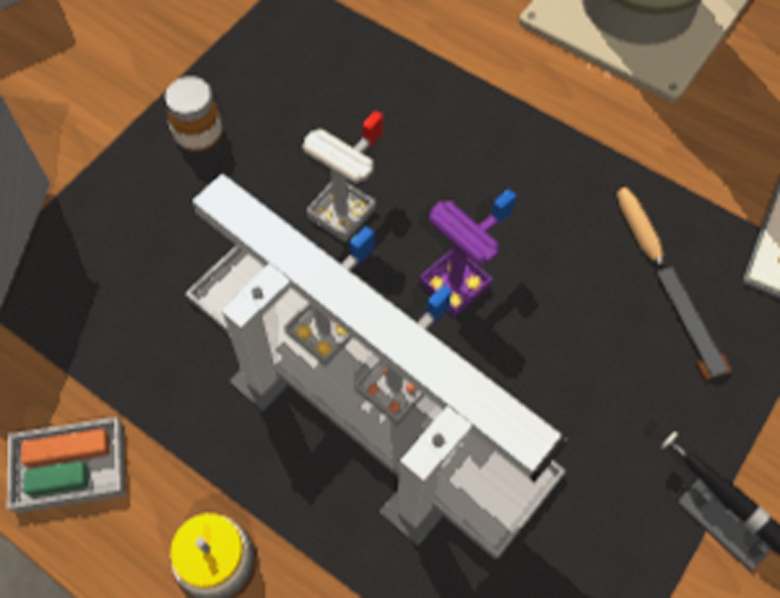

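View pics/top_c.png

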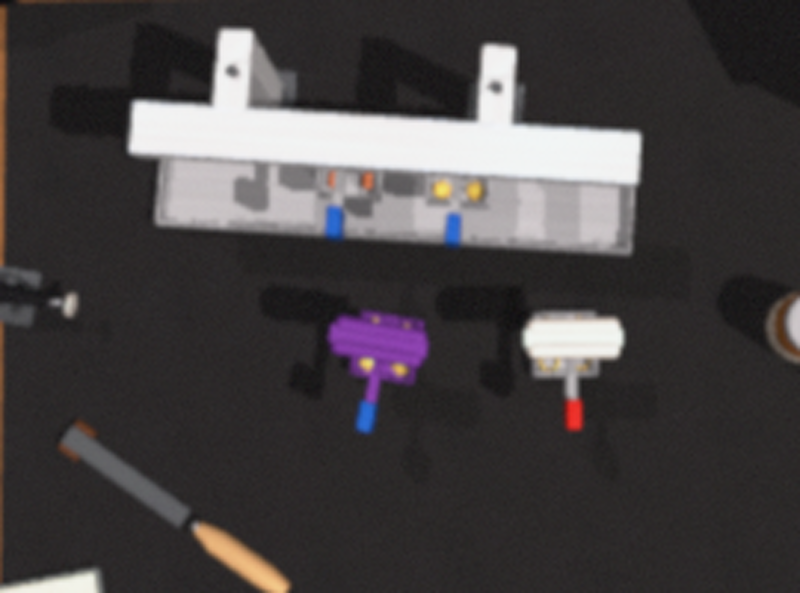

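The loose carrier with the red grip is at scene full-frame (264,139) and top (293,250). The candidates that could be confused with it are the purple decoy with a blue grip at scene (297,178), and the two hanging blue-grip carriers under the rail at scene (243,200) and (271,222). I choose the red-grip white one. Next I fit the geometry.

```bash
cat >> h.py <<'E'
def cloud(p,obs=None):
    R,t=cam(p,obs);K=np.array(p['intrinsics']);d=p['depth'];v,u=np.mgrid[:d.shape[0],:d.shape[1]]
    r=np.linalg.inv(K)@np.stack([u.ravel(),v.ravel(),np.ones(u.size)])
    X=(R.T@(r*d.ravel()-t[:,None])).T.reshape(*d.shape,3);X[d==0]=np.nan;return X
def rect(pts):
    (c,s,a)=cv2.minAreaRect((pts[:,:2]*1000).astype(np.float32))
    b=cv2.boxPoints((c,s,a));e=[b[1]-b[0],b[2]-b[1]];e=max(e,key=np.linalg.norm);ang=np.degrees(np.arctan2(e[1],e[0]))%180
    return np.round(c,1),np.round(s,1),round(ang,2)
def masks(p,X):
    h=cv2.cvtColor(p['pixels'],cv2.COLOR_RGB2HSV);H,S,V=[h[...,i].astype(int) for i in range(3)]
    red=((H<8)|(H>172))&(S>150)&(V>100)
    white=(S<50)&(V>150)
    return red,white
E
python3 - <<'E'
from h import *
for n in ['top','scene']:
    p=manip.camera(n);X=cloud(p);red,wh=masks(p,X);x,y,z=X[...,0],X[...,1],X[...,2]
    print(n,np.array(p['R']).round(2).tolist(),np.array(p['t']).round(3),p['intrinsics'][0])
    box=lambda a,b,c,d:(x>a)&(x<b)&(y>c)&(y<d)
    rail=(z>.165)&(z<.2)&box(.57,.70,-.25,.3)
    P=X[rail]; sel=P[(P[:,1]>-.15)]
    print('rail',rect(P),np.median(P[:,2]))
    # centreline fit
    ys=np.arange(-.16,.20,.02);cl=[]
    for a in ys:
        q=P[abs(P[:,1]-a)<.004,0]
        if len(q)>5: cl.append((a,(q.min()+q.max())/2,q.max()-q.min()))
    cl=np.array(cl);f=np.polyfit(cl[:,0],cl[:,1],1);print('cl x= a*y+b',f,'w',cl[:,2].mean().round(4),'yrange',np.nanmin(P[:,1]),np.nanmax(P[:,1]))
    bar=wh&(z>.105)&(z<.14)&box(.44,.54,-.2,-.06);B=X[bar];print('bar',rect(B),np.median(B[:,2]))
    g=red&(z>.07)&(z<.14)&box(.37,.46,-.2,-.06);G=X[g];print('grip',rect(G),np.percentile(G[:,2],[5,50,95]),G.mean(0))
    j=(z>.02)&(z<.2)&box(.4,.56,-.36,-.22);J=X[j]; print('jar',J[:,:3].min(0),J.max(0),len(J))
E
```

```text
top [[-0.03, -1.0, 0.0], [-0.99, 0.03, -0.11], [0.11, -0.01, -0.99]] [-0.04   0.558  1.175] [456.8539471   0.        261.3170383]
rail (array([635.2,  19.5]), array([405.6, 128.6]), np.float32(89.76)) 0.17780398909707842
cl x= a*y+b [0.09013964 0.6387258 ] w 0.0534 yrange -0.18335788282790694 0.22222998989753243
bar (array([ 483.9, -130.3]), array([77.7, 29.5]), np.float32(88.43)) 0.12090426102172833
grip (array([ 422.4, -129.9]), array([12.5, 21.9]), np.float32(179.31)) [0.10680637 0.11293695 0.1168956 ] [ 0.42204798 -0.12898473  0.1127383 ]
jar [ 0.46340512 -0.35986714  0.02177085] [ 0.52134235 -0.31375391  0.08085321] 444
scene [[-0.59, 0.81, -0.01], [0.71, 0.51, -0.48], [-0.38, -0.29, -0.88]] [ 0.365 -0.343  1.229] [354.58076327   0.         258.71777703]
rail (array([641.5,  20.7]), array([407.3, 116.5]), np.float32(89.96)) 0.17783999931159222
cl x= a*y+b [0.08042887 0.64333553] w 0.0469 yrange -0.18297604505717716 0.22432627562014607
bar (array([ 486.9, -129.2]), array([81.3, 29.3]), np.float32(89.36)) 0.12083852752293564
grip (array([ 426.4, -126.3]), array([10.7, 23.1]), np.float32(177.49)) [0.09272617 0.110245   0.11532507] [ 0.42707238 -0.12499492  0.10668362]
jar [ 0.46937456 -0.35998495  0.02010114] [ 0.52627198 -0.31024969  0.07861125] 401
```

Request:
{"api": "move_arm", "payload": {
  "increments": [
    {"offset":[0.298,0,-0.174],"yaw":-21.8,"jaw":0},
    {"offset":[0.298,0,-0.174],"yaw":-21.8,"jaw":0},
    {"offset":[0.298,0,-0.174],"yaw":-21.8,"jaw":0},
    {"offset":[0.298,0,-0.174],"yaw":-21.8,"jaw":0},
    {"offset":[0.298,0,-0.174],"yaw":-21.8,"jaw":0},
    {"offset":[0.298,0,-0.174],"yaw":-21.8,"jaw":0},
    {"offset":[0.298,0,-0.174],"yaw":-21.8,"jaw":0},
    {"offset":[0.298,0,-0.174],"yaw":-21.8,"jaw":0},
    {"offset":[0.298,0,-0.174],"yaw":-21.8,"jaw":0},
    {"offset":[0.298,0,-0.174],"yaw":-21.8,"jaw":0}
  ]
}}

```text
clock: 1.63
position: [0.4529, 0.2952, 0.213]
ee_rot: [0.707, -0.009, 0.01, -0.707]
ft_force: [-0.2, -1.2, 0.8]
grip_width: 0.999
```

Request:
{"api": "move_arm", "payload": {
  "increments": [
    {"offset":[-0.018,0.013,-0.424],"yaw":-0.5,"jaw":60},
    {"offset":[-0.018,0.013,-0.424],"yaw":-0.5,"jaw":60},
    {"offset":[-0.018,0.013,-0.424],"yaw":-0.5,"jaw":60},
    {"offset":[-0.018,0.013,-0.424],"yaw":-0.5,"jaw":60},
    {"offset":[-0.018,0.013,-0.424],"yaw":-0.5,"jaw":60},
    {"offset":[-0.018,0.013,-0.424],"yaw":-0.5,"jaw":60},
    {"offset":[-0.018,0.013,-0.424],"yaw":-0.5,"jaw":60},
    {"offset":[-0.018,0.013,-0.424],"yaw":-0.5,"jaw":60},
    {"offset":[-0.018,0.013,-0.424],"yaw":-0.5,"jaw":60},
    {"offset":[-0.018,0.013,-0.424],"yaw":-0.5,"jaw":60}
  ]
}}

```text
clock: 2.47
position: [0.4243, -0.1171, 0.201]
ee_rot: [0.707, -0.005, 0.007, -0.707]
ft_force: [1.5, 0.4, 0.4]
grip_width: 0.766
```

Request:
{"api": "move_arm", "payload": {
  "increments": [
    {"offset":[0,0,0],"yaw":0,"jaw":60},
    {"offset":[0,0,0],"yaw":0,"jaw":60}
  ]
}}

```text
clock: 2.63
position: [0.4241, -0.1187, 0.2013]
ee_rot: [-0.707, 0.006, -0.008, 0.707]
ft_force: [-0.4, 0.5, 0.6]
grip_width: 0.767
```

```bash
python3 - <<'E'
from h import *
o=manip.get_obs();p=manip.camera('wrist');save(p,'w1.png')
print(o['position'],Ro.from_quat(o['ee_rot']).as_matrix().round(3).tolist(),o['grip_width'],np.array(p['mount']).round(3).tolist())
X=cloud(p,o);red,wh=masks(p,X);z=X[...,2]
for nm,m in (('red',red&(z>.07)&(z<.13)),('bar',wh&(z>.105)&(z<.14))):
    n,l,st,_=cv2.connectedComponentsWithStats(m.astype(np.uint8)); i=1+st[1:,4].argmax(); m=l==i
    print(nm,st[i],rect(X[m]),np.percentile(z[m],[5,50,95]))
print([ (np.round(r['centre'],1),round(r['confidence'],2)) for r in manip.spot_point(p,'carrier_grip')])
E
```

```text
[ 0.42413522 -0.1186957   0.20130475] [[1.0, 0.003, 0.02], [-0.02, 0.0, 1.0], [0.003, -1.0, 0.0]] 0.7667876434098893 [[-0.0, 0.959, 0.284, -0.072], [0.001, -0.284, 0.959, -0.159], [1.0, 0.0, -0.0, -0.0], [0.0, 0.0, 0.0, 1.0]]
red [241 170  15  37 527] (array([ 423.8, -128.4]), array([11.6, 23.9]), np.float32(179.65)) [0.08885673 0.11151455 0.112761  ]
bar [ 201  247   96   35 3200] (array([ 484.6, -129.5]), array([79.9, 30.7]), np.float32(88.59)) [0.11656018 0.11930497 0.12137672]
[(array([247.4, 185.3]), 0.9)]
```

View pics/w1.png

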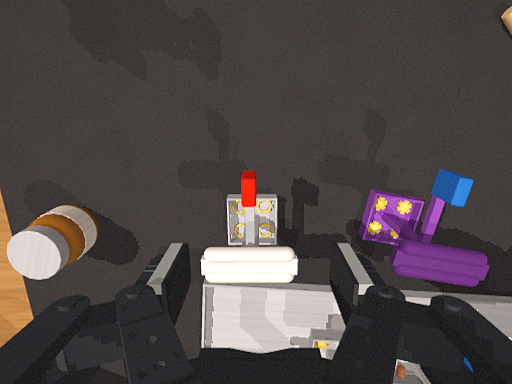

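Request:
{"api": "move_arm", "payload": {
  "increments": [
    {"offset":[0,0.03,-0.0095],"yaw":0,"jaw":60},
    {"offset":[0,0.055,-0.0095],"yaw":0,"jaw":60},
    {"offset":[0,0.08,-0.0095],"yaw":0,"jaw":60},
    {"offset":[0,0.1,-0.0095],"yaw":0,"jaw":60},
    {"offset":[0,0.106,-0.0095],"yaw":0,"jaw":60},
    {"offset":[0,0.106,-0.0095],"yaw":0,"jaw":60},
    {"offset":[0,0.106,-0.0095],"yaw":0,"jaw":60}
  ],
  "squeeze": 60
}}

```text
clock: 3.32
position: [0.4253, -0.1246, 0.0958]
ee_rot: [0.707, -0.004, 0.006, -0.707]
ft_force: [0.0, -0.7, -0.0]
grip_width: 0.764
```

```bash
python3 - <<'E'
from h import *
o=manip.get_obs();p=manip.camera('wrist')
print(o['position'].round(4),Ro.from_quat(o['ee_rot']).as_matrix()[:2,2].round(4),o['ft_force'].round(1))
X=cloud(p,o);red,wh=masks(p,X);z=X[...,2]
for nm,m in (('red',red&(z>.07)&(z<.13)),('bar',wh&(z>.105)&(z<.14))):
    n,l,st,_=cv2.connectedComponentsWithStats(m.astype(np.uint8)); i=1+st[1:,4].argmax(); m=l==i
    print(nm,st[i],rect(X[m]),np.percentile(z[m],[5,50,95]))
E
```

```text
[ 0.4253 -0.1246  0.0958] [0.0134 0.9999] [ 0.  -0.7 -0. ]
red [ 241  207   25   65 1268] (array([ 424. , -128.2]), array([11.9, 24.4]), np.float32(179.42)) [0.08604793 0.11134261 0.11265024]
bar [ 181  332  150   27 2557] (array([ 475.3, -128. ]), array([77.8, 12.8]), np.float32(89.36)) [0.11288248 0.11775579 0.12066509]
```

Request:
{"api": "move_arm", "payload": {
  "increments": [
    {"offset":[-0.001,0.0005,-0.0036],"yaw":0,"jaw":60},
    {"offset":[-0.001,0.0005,-0.0036],"yaw":0,"jaw":60},
    {"offset":[-0.001,0.0005,-0.0036],"yaw":0,"jaw":60}
  ]
}}

```text
clock: 3.62
position: [0.4252, -0.1287, 0.0966]
ee_rot: [-0.707, 0.003, -0.007, 0.707]
ft_force: [0.9, 0.6, -0.8]
grip_width: 0.767
```

Centred on the fin. Closing.

Request:
{"api": "move_arm", "payload": {
  "increments": [
    {"offset":[-0.001,0.001,0],"yaw":0,"jaw":150},
    {"offset":[-0.001,0.001,0],"yaw":0,"jaw":190},
    {"offset":[-0.001,0.001,0],"yaw":0,"jaw":220},
    {"offset":[-0.001,0.001,0],"yaw":0,"jaw":255},
    {"offset":[-0.001,0.001,0],"yaw":0,"jaw":255},
    {"offset":[-0.001,0.001,0],"yaw":0,"jaw":255},
    {"offset":[-0.001,0.001,0],"yaw":0,"jaw":255},
    {"offset":[-0.001,0.001,0],"yaw":0,"jaw":255},
    {"offset":[-0.001,0.001,0],"yaw":0,"jaw":255}
  ],
  "squeeze": 60
}}

```text
clock: 4.37
position: [0.4242, -0.1287, 0.0956]
ee_rot: [-0.707, 0.003, -0.007, 0.707]
ft_force: [0.3, 0.4, 0.4]
grip_width: 0.0
```

```bash
python3 - <<'E'
from h import *
o=manip.get_obs();p=manip.camera('wrist');s=manip.camera('scene')
print(o['position'].round(4),o['grip_width'])
a=cv2.cvtColor(p['pixels'],cv2.COLOR_RGB2BGR);b=cv2.cvtColor(s['pixels'],cv2.COLOR_RGB2BGR)[90:250,180:340]
b=cv2.resize(b,(384,384),interpolation=cv2.INTER_CUBIC)
cv2.imwrite('pics/g1.png',cv2.resize(np.hstack([a,b]),(798,342)))
X=cloud(s);red,wh=masks(s,X);z=X[...,2];m=red&(z>.05)&(X[...,0]<.5)&(X[...,0]>.35)
print(m.sum(),X[m].mean(0))
E
```

```text
[ 0.4242 -0.1287  0.0956] 0.0003206798531373064
32 [ 0.43163907 -0.12490246  0.10283009]
```

View pics/g1.png

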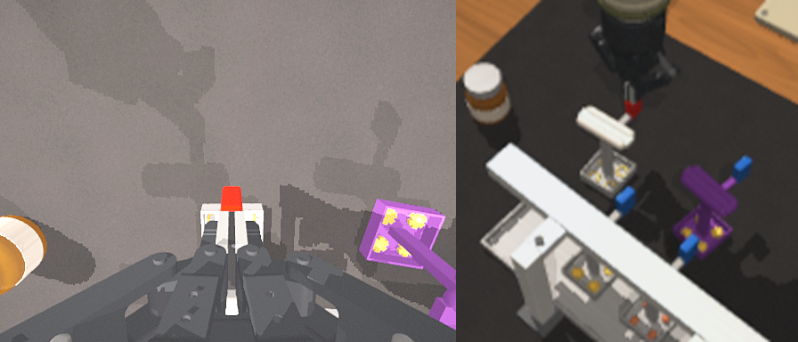

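```bash
python3 - <<'E'
from h import *
o=manip.get_obs();p=manip.camera('wrist')
a=cv2.cvtColor(p['pixels'],cv2.COLOR_RGB2BGR)[190:384,180:340]
cv2.imwrite('pics/g2.png',cv2.resize(a,None,fx=3.1,fy=3.1,interpolation=cv2.INTER_NEAREST))
X=cloud(p,o)
for v in range(205,384,12): print(v,[tuple((X[v,u]*1000).round().astype(int).tolist()) if np.isfinite(X[v,u,0]) else None for u in range(232,288,8)])
E
```

```text
205 [(437, -152, -2), (437, -146, -1), (438, -139, -2), (437, -132, -1), (438, -126, -3), (437, -119, -1), (438, -112, -1)]
217 [(448, -153, -1), (448, -146, -1), (448, -139, -1), (412, -131, 93), (412, -127, 94), (448, -119, -1), (448, -112, -1)]
229 [(457, -153, 2), (458, -146, 0), (413, -135, 107), (412, -131, 111), (412, -127, 112), (458, -119, 2), (458, -112, 1)]
241 [(469, -153, 1), (469, -146, 1), (413, -134, 121), (413, -131, 122), (413, -127, 121), (413, -123, 122), (469, -112, 1)]
253 [(417, -141, 125), (417, -138, 125), (413, -134, 133), (413, -130, 133), (413, -127, 134), (413, -124, 133), (417, -120, 126)]
265 [(417, -140, 135), (417, -137, 136), (413, -133, 144), (413, -130, 143), (413, -127, 143), (413, -124, 144), (417, -121, 136)]
277 [(410, -138, 156), (410, -136, 157), (412, -133, 154), (415, -130, 150), (414, -127, 150), (412, -125, 154), (411, -122, 156)]
289 [(412, -138, 161), (412, -135, 161), (412, -133, 161), (419, -130, 150), (418, -127, 152), (413, -125, 160), (412, -122, 162)]
301 [(412, -138, 167), (412, -135, 168), (412, -132, 167), (425, -130, 150), (421, -127, 155), (413, -125, 167), (412, -123, 168)]
313 [(407, -136, 180), (408, -134, 179), (413, -132, 172), (430, -130, 150), (425, -128, 156), (412, -125, 174), (407, -123, 180)]
325 [(407, -136, 185), (407, -134, 185), (417, -132, 173), (482, -132, 91), (430, -128, 157), (415, -125, 175), (407, -124, 185)]
337 [(408, -136, 188), (408, -134, 188), (430, -133, 162), (470, -132, 115), (470, -127, 116), (418, -125, 176), (407, -124, 189)]
349 [(407, -135, 194), (412, -134, 188), (432, -133, 166), (473, -132, 121), (474, -128, 120), (422, -125, 176), (410, -124, 190)]
361 [(407, -135, 197), (413, -134, 191), (412, -132, 191), (412, -130, 192), (413, -128, 191), (412, -126, 191), (414, -124, 190)]
373 [(407, -135, 200), (413, -133, 194), (413, -132, 194), (413, -130, 195), (413, -128, 194), (413, -126, 194), (413, -124, 194)]
```

View pics/g2.png

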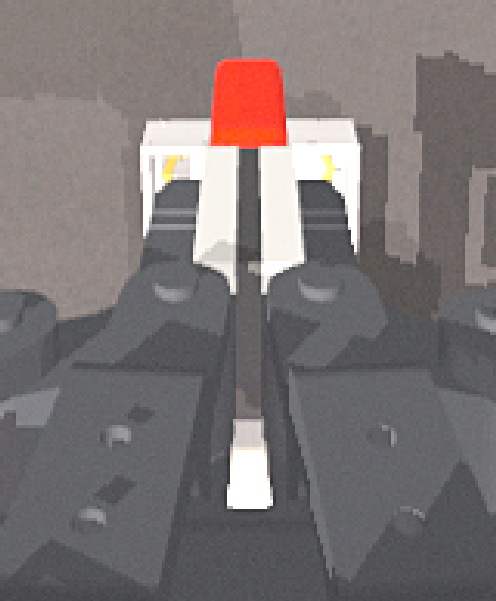

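The fingers closed directly above the fin: the pads are at z≥0.116 and the fin top is at 0.114, with the red fin visible just below the pads at crop (248,100). So the tips really sit about 20 mm behind the reported TCP, not 17 mm ahead of it. I'll open, check the tip position against the depth image, and go lower.

Request:
{"api": "move_arm", "payload": {
  "increments": [
    {"offset":[0,0,0],"yaw":0,"jaw":120},
    {"offset":[0,0,0],"yaw":0,"jaw":120},
    {"offset":[0,0,0],"yaw":0,"jaw":120},
    {"offset":[0,0,0],"yaw":0,"jaw":120},
    {"offset":[0,0,0],"yaw":0,"jaw":120},
    {"offset":[0,0,0],"yaw":0,"jaw":120}
  ]
}}

```text
clock: 5.02
position: [0.4242, -0.1287, 0.0955]
ee_rot: [-0.707, 0.003, -0.007, 0.707]
ft_force: [-0.3, 0.6, 0.6]
grip_width: 0.529
```

```bash
python3 - <<'E'
from h import *
o=manip.get_obs();p=manip.camera('wrist')
print(o['position'].round(4),o['grip_width'],manip.tcp_to_tips)
X=cloud(p,o);red,wh=masks(p,X);x,y,z=[X[...,i] for i in range(3)]
m=red&(z>.07)&(z<.13)&(x<.45);print('fin',rect(X[m]),np.percentile(z[m],[2,50,98]))
m=(z>.06)&(z<.2)&(x>.405)&(x<.445)&~red
for lo,hi in((-.18,-.14),(-.118,-.08)):
    k=m&(y>lo)&(y<hi);q=X[k]; print(len(q),'lowest',np.percentile(q[:,2],[1,3,10,30]),'x',np.percentile(q[q[:,2]<.14][:,0],[5,50,95]),'y', np.percentile(q[q[:,2]<.14][:,1],[5,50,95]))
E
```

```text
[ 0.4242 -0.1287  0.0955] 0.5292691916628848 0.017
fin (array([ 423.6, -128.8]), array([24. , 11.8]), np.float32(1.07)) [0.08252919 0.11135566 0.11297526]
13360 lowest [0.12115413 0.12749505 0.14439875 0.1677417 ] x [0.41254494 0.41662052 0.43217496] y [-0.1639894  -0.15292981 -0.15155571]
12012 lowest [0.12093986 0.12666094 0.14237027 0.16684895] x [0.41324593 0.41754848 0.43266324] y [-0.10666531 -0.1050624  -0.09402253]
```

Request:
{"api": "move_arm", "payload": {
  "increments": [
    {"offset":[0,0.012,0],"yaw":0,"jaw":120},
    {"offset":[0,0.024,0],"yaw":0,"jaw":120},
    {"offset":[0,0.036,0],"yaw":0,"jaw":120},
    {"offset":[0,0.037,0],"yaw":0,"jaw":120},
    {"offset":[0,0.037,0],"yaw":0,"jaw":120}
  ]
}}

```text
clock: 5.48
position: [0.4239, -0.1287, 0.0582]
ee_rot: [0.707, -0.004, 0.007, -0.707]
ft_force: [0.6, 0.6, 0.2]
grip_width: 0.526
```

Request:
{"api": "move_arm", "payload": {
  "increments": [
    {"offset":[0,0,0],"yaw":0,"jaw":180},
    {"offset":[0,0,0],"yaw":0,"jaw":210},
    {"offset":[0,0,0],"yaw":0,"jaw":255},
    {"offset":[0,0,0],"yaw":0,"jaw":255},
    {"offset":[0,0,0],"yaw":0,"jaw":255},
    {"offset":[0,0,0],"yaw":0,"jaw":255},
    {"offset":[0,0,0],"yaw":0,"jaw":255}
  ],
  "squeeze": 60
}}

```text
clock: 6.07
position: [0.4245, -0.1286, 0.0589]
ee_rot: [-0.707, 0.003, -0.007, 0.707]
ft_force: [-2.0, 0.3, 7.7]
grip_width: 0.13
```

Request:
{"api": "move_arm", "payload": {
  "increments": [
    {"offset":[0,-0.01,0],"yaw":0,"jaw":255},
    {"offset":[0,-0.02,0],"yaw":0,"jaw":255},
    {"offset":[0,-0.035,0],"yaw":0,"jaw":255},
    {"offset":[0,-0.05,0],"yaw":0,"jaw":255},
    {"offset":[0,-0.052,0],"yaw":0,"jaw":255},
    {"offset":[0,-0.052,0],"yaw":0,"jaw":255}
  ]
}}

```text
clock: 6.57
position: [0.4249, -0.1287, 0.112]
ee_rot: [-0.707, 0.002, -0.008, 0.707]
ft_force: [-0.5, 0.1, -2.1]
grip_width: 0.135
```

```bash
cat > fit.py <<'E'
from h import *
def fit(p,xb=(.44,.68),yb=(-.34,-.06),zb=(.15,.19)):
    """bar + rail from a picture; slice based centre line with depth edges; rail frame origin/dir"""
    X=cloud(p);red,wh=masks(p,X);x,y,z=[X[...,i] for i in range(3)]
    P=X[(z>.165)&(z<.2)&(x>.57)&(x<.70)&(y>-.30)]
    out={}
    cl=[]
    for a in np.r_[np.arange(-.16,-.11,.004),np.arange(-.02,.10,.004),np.arange(.18,.205,.004)]:
        q=P[abs(P[:,1]-a)<.003,0]
        if len(q)>8: cl.append((a,(q.min()+q.max())/2,q.max()-q.min(),q.min(),q.max()))
    cl=np.array(cl);k=abs(cl[:,2]-np.median(cl[:,2]))<.005;cl=cl[k]
    return np.polyfit(cl[:,0],cl[:,1],1),cl[:,2].mean(),P,X,red,wh
E
python3 - <<'E'
from fit import *
o=manip.get_obs();print(o['position'].round(4),Ro.from_quat(o['ee_rot']).as_matrix()[:,2].round(4),o['ft_force'].round(1),o['grip_width'])
for n in ['top','scene']:
    p=manip.camera(n);f,w,P,X,red,wh=fit(p);x,y,z=[X[...,i] for i in range(3)]
    ly=P[abs(P[:,0]-(f[0]*P[:,1]+f[1]))<.015]
    print(n,'rail x=',f.round(4),'ang',np.degrees(np.arctan2(1,f[0])).round(2),'w',w.round(4),'y',ly[:,1].min().round(4),ly[:,1].max().round(4),'z',np.median(ly[:,2]).round(4))
    m=wh&(z>.15)&(z<.19)&(x>.45)&(x<.53)&(y<-.06)&(y>-.2);print(' bar',rect(X[m]),np.percentile(z[m],[10,50,90]).round(4))
p=manip.camera('wrist');X=cloud(p,o);red,wh=masks(p,X);x,y,z=[X[...,i] for i in range(3)]
m=red&(z>.11)&(z<.18);print('fin',rect(X[m]),np.percentile(z[m],[2,50,98]))
E
```

```text
[ 0.4249 -0.1287  0.112 ] [1.400e-02 9.999e-01 6.000e-04] [-0.5  0.1 -2.1] 0.13483741277652758
top rail x= [0.092  0.6366] ang 84.75 w 0.0396 y -0.183 0.2232 z 0.1781
 bar (array([ 490.9, -131. ]), array([25.3, 79.4]), np.float32(95.84)) [0.1705 0.1737 0.1765]
scene rail x= [0.0903 0.6399] ang 84.84 w 0.0402 y -0.1822 0.2243 z 0.1782
 bar (array([ 487.4, -129.8]), array([29.7, 79.7]), np.float32(91.12)) [0.1708 0.1731 0.1753]
fin (array([ 424. , -129.1]), array([11.3, 24.4]), np.float32(179.41)) [0.13568552 0.16437363 0.16599698]
```

Request:
{"api": "move_arm", "payload": {
  "increments": [
    {"offset":[0.007,0,-0.015],"yaw":1,"jaw":255},
    {"offset":[0.016,0,-0.033],"yaw":2,"jaw":255},
    {"offset":[0.026,0.0,-0.052],"yaw":3,"jaw":255},
    {"offset":[0.036,0.0,-0.07],"yaw":4,"jaw":255},
    {"offset":[0.046,0.0,-0.086],"yaw":4.2,"jaw":255},
    {"offset":[0.055,0.001,-0.096],"yaw":4.2,"jaw":255},
    {"offset":[0.062,0.001,-0.1],"yaw":4.2,"jaw":255},
    {"offset":[0.075,0.001,-0.1],"yaw":4.2,"jaw":255},
    {"offset":[0.088,0.001,-0.1],"yaw":4.2,"jaw":255},
    {"offset":[0.1,0.0015,-0.1],"yaw":4.2,"jaw":255}
  ]
}}

```text
clock: 7.55
position: [0.5226, -0.2292, 0.1083]
ee_rot: [-0.706, 0.03, -0.032, 0.707]
ft_force: [0.4, 0.3, -2.1]
grip_width: 0.134
```

```bash
python3 - <<'E'
from h import *
o=manip.get_obs();R=Ro.from_quat(o['ee_rot']).as_matrix();print(o['position'].round(4),R.round(4).tolist())
print((R.T@(np.array([.5545,-.2296,.1105])-o['position'])).round(4), 'zang',np.degrees(np.arctan2(R[1,2],R[0,2])))
E
```

```text
[ 0.5226 -0.2292  0.1083] [[0.9962, 0.003, 0.0868], [-0.0868, 0.0008, 0.9962], [0.0029, -1.0, 0.001]]
[ 0.0318 -0.0021  0.0024] zang 85.01878404976095
```

Request:
{"api": "move_arm", "payload": {
  "increments": [
    {"offset":[0.01,-0.001,0.001],"yaw":0,"jaw":255},
    {"offset":[0.02,-0.002,0.001],"yaw":0,"jaw":255},
    {"offset":[0.028,-0.002,0.001],"yaw":0,"jaw":255},
    {"offset":[0.032,-0.002,0.001],"yaw":0,"jaw":255},
    {"offset":[0.032,-0.002,0.001],"yaw":0,"jaw":255},
    {"offset":[0.032,-0.002,0.001],"yaw":0,"jaw":255}
  ]
}}

```text
clock: 8.05
position: [0.5541, -0.231, 0.11]
ee_rot: [-0.706, 0.03, -0.031, 0.707]
ft_force: [-0.5, -0.7, -2.6]
grip_width: 0.132
```

```bash
python3 - <<'E'
from fit import *
o=manip.get_obs();R=Ro.from_quat(o['ee_rot']).as_matrix();print(o['position'].round(4),R[:,2].round(4),o['ft_force'].round(1))
ims=[]
for n in ['top','scene']:
    p=manip.camera(n);ims.append(p);f,w,P,X,red,wh=fit(p);x,y,z=[X[...,i] for i in range(3)]
    u=np.array([f[0],1]);u/=np.linalg.norm(u);e=np.array([u[1],-u[0]])
    L=np.c_[P[:,0]*e[0]+P[:,1]*e[1]-f[1]*e[0],P[:,:2]@u,P[:,2]]
    r=L[(abs(L[:,0])<.012)&(L[:,2]>.172)]
    m=wh&(z>.15)&(z<.19)&(x>.56)&(x<.67)&(y>-.31);B=X[m];bl=np.c_[B[:,0]*e[0]+B[:,1]*e[1]-f[1]*e[0],B[:,:2]@u,B[:,2]]
    h=np.histogram(bl[:,1],np.arange(-.31,-.13,.006));print(n,'ang',np.degrees(np.arctan2(u[1],u[0])).round(2),w.round(4))
    for a in np.arange(-.295,-.15,.008):
        q=bl[abs(bl[:,1]-a)<.004]
        if len(q)>4: print('  s=%.3f n=%d lat %.1f..%.1f mid %.1f z90 %.1f'%(a,len(q),q[:,0].min()*1e3,q[:,0].max()*1e3,(q[:,0].min()+q[:,0].max())*500,np.percentile(q[:,2],80)*1e3))
a=cv2.cvtColor(ims[0]['pixels'],cv2.COLOR_RGB2BGR)[120:240,270:390];b=cv2.cvtColor(ims[1]['pixels'],cv2.COLOR_RGB2BGR)[100:220,140:260]
cv2.imwrite('pics/m1.png',cv2.resize(np.hstack([a,b]),(800,400),interpolation=cv2.INTER_CUBIC))
E
```

```text
[ 0.5541 -0.231   0.11  ] [0.0869 0.9962 0.001 ] [-0.5 -0.7 -2.6]
top ang 84.7 0.0397
  s=-0.175 n=14 lat -1.5..14.2 mid 6.4 z90 174.0
  s=-0.167 n=35 lat -15.7..13.1 mid -1.3 z90 173.6
  s=-0.159 n=46 lat -16.2..12.4 mid -1.9 z90 173.4
  s=-0.151 n=41 lat -16.6..12.5 mid -2.0 z90 173.6
scene ang 84.84 0.0401
  s=-0.215 n=21 lat -50.7..9.0 mid -20.8 z90 172.2
  s=-0.207 n=31 lat -50.6..11.7 mid -19.5 z90 173.4
  s=-0.199 n=27 lat -16.1..12.5 mid -1.8 z90 173.7
  s=-0.191 n=30 lat -17.1..11.3 mid -2.9 z90 173.3
  s=-0.183 n=31 lat -16.4..12.1 mid -2.1 z90 173.4
  s=-0.175 n=28 lat -15.6..10.8 mid -2.4 z90 172.6
  s=-0.167 n=29 lat -17.1..11.9 mid -2.6 z90 173.1
  s=-0.159 n=32 lat -15.9..12.1 mid -1.9 z90 173.5
  s=-0.151 n=28 lat -17.3..11.5 mid -2.9 z90 172.3
```

View pics/m1.png

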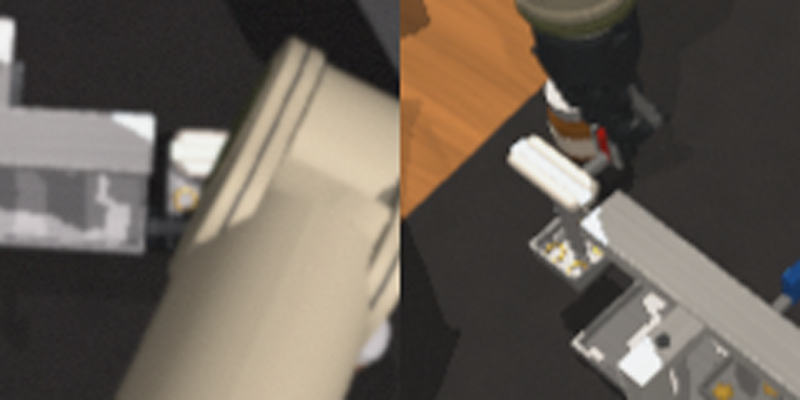

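```bash
cat > lat.py <<'E'
from fit import *
def lat():
  for n in ['top','scene']:
    p=manip.camera(n);f,w,P,X,red,wh=fit(p)
    u=np.array([f[0],1]);u/=np.linalg.norm(u);e=np.array([u[1],-u[0]])
    z=X[...,2];l=X[...,0]*e[0]+X[...,1]*e[1]-f[1]*e[0];s=X[...,:2]@u
    # resample z on fine (s,l) via scatter, look at top profile
    for nm,a,b in (('bar',-.215,-.150),('bar2',-.172,-.150),('rail',-.115,-.05)):
        q=(s>a-.0+0)&(s<b)&(abs(l)<.03)&(z>.13)&(z<.19)
        L=l[q]*1e3;Z=z[q]*1e3
        bins=np.arange(-24,25,3);print(n,nm,[(int(c+1.5),int(((L>=c)&(L<c+3)).sum()),round(float(np.median(Z[(L>=c)&(L<c+3)])),1)) for c in bins if ((L>=c)&(L<c+3)).sum()>3])
    q=(abs(l)<.012)&(z>.165)&(z<.2);S=np.sort(s[q]);print(n,'s hist',[(round(c,3),int(((S>=c)&(S<c+.004)).sum())) for c in np.arange(-.30,-.12,.004)])
lat()
E
python3 lat.py
```

```text
top bar [(-16, 8, 171.2), (-13, 12, 172.8), (-10, 7, 173.4), (-7, 11, 172.7), (-4, 10, 170.4), (-1, 11, 171.1), (1, 17, 171.5), (4, 14, 172.2), (7, 14, 173.3), (10, 12, 173.5), (13, 11, 170.2)]
top bar2 [(-16, 8, 171.2), (-13, 12, 172.8), (-10, 7, 173.4), (-7, 11, 172.7), (-4, 10, 170.4), (-1, 10, 171.2), (1, 16, 171.2), (4, 11, 173.1), (7, 11, 173.6), (10, 10, 173.4), (13, 7, 172.2)]
top rail [(-19, 59, 171.0), (-16, 37, 178.3), (-13, 35, 178.3), (-10, 33, 178.7), (-7, 37, 177.8), (-4, 35, 178.3), (-1, 37, 178.5), (1, 33, 178.0), (4, 33, 177.9), (7, 35, 178.2), (10, 34, 177.5), (13, 37, 178.5), (16, 34, 177.8), (19, 30, 178.2)]
top s hist [(np.float64(-0.3), 0), (np.float64(-0.296), 0), (np.float64(-0.292), 0), (np.float64(-0.288), 0), (np.float64(-0.284), 0), (np.float64(-0.28), 0), (np.float64(-0.276), 0), (np.float64(-0.272), 0), (np.float64(-0.268), 0), (np.float64(-0.264), 0), (np.float64(-0.26), 0), (np.float64(-0.256), 0), (np.float64(-0.252), 0), (np.float64(-0.248), 0), (np.float64(-0.244), 0), (np.float64(-0.24), 0), (np.float64(-0.236), 0), (np.float64(-0.232), 0), (np.fl
[... 1757 characters left out ...]
-0.232), 0), (np.float64(-0.228), 0), (np.float64(-0.224), 1), (np.float64(-0.22), 6), (np.float64(-0.216), 11), (np.float64(-0.212), 12), (np.float64(-0.208), 13), (np.float64(-0.204), 10), (np.float64(-0.2), 12), (np.float64(-0.196), 11), (np.float64(-0.192), 15), (np.float64(-0.188), 11), (np.float64(-0.184), 13), (np.float64(-0.18), 13), (np.float64(-0.176), 13), (np.float64(-0.172), 12), (np.float64(-0.168), 13), (np.float64(-0.164), 8), (np.float64(-0.16), 15), (np.float64(-0.156), 14), (np.float64(-0.152), 12), (np.float64(-0.148), 15), (np.float64(-0.144), 15), (np.float64(-0.14), 3), (np.float64(-0.136), 0), (np.float64(-0.132), 0), (np.float64(-0.128), 1), (np.float64(-0.124), 15)]
```

Request:
{"api": "move_arm", "payload": {
  "increments": [
    {"offset":[0.0017,0,0.002],"yaw":0.2,"jaw":255},
    {"offset":[0.0017,0,0.005],"yaw":0.2,"jaw":255},
    {"offset":[0.0017,0,0.008],"yaw":0.2,"jaw":255},
    {"offset":[0.0017,0,0.01],"yaw":0.2,"jaw":255},
    {"offset":[0.0017,0,0.012],"yaw":0.2,"jaw":255},
    {"offset":[0.0017,0,0.012],"yaw":0.2,"jaw":255}
  ]
}}

```text
clock: 8.75
position: [0.557, -0.2185, 0.1105]
ee_rot: [-0.706, 0.031, -0.033, 0.707]
ft_force: [-0.9, 0.2, -2.3]
grip_width: 0.13
```

```bash
python3 - <<'E'
from h import *
o=manip.get_obs();R=Ro.from_quat(o['ee_rot']).as_matrix();print(o['position'].round(4),R[:,2].round(4),o['ft_force'].round(1))
E
```

```text
[ 0.557  -0.2185  0.1105] [0.0899 0.996  0.0016] [-0.9  0.2 -2.3]
```

```bash
python3 lat.py | grep -v hist
```

```text
top bar [(1, 4, 171.6), (7, 5, 174.4), (10, 6, 173.3), (13, 6, 171.9)]
top bar2 [(1, 4, 171.6), (7, 5, 174.4), (10, 6, 173.3), (13, 6, 171.9)]
top rail [(-19, 60, 171.5), (-16, 35, 178.8), (-13, 32, 178.9), (-10, 36, 178.0), (-7, 37, 178.6), (-4, 36, 178.5), (-1, 31, 178.8), (1, 37, 178.0), (4, 35, 178.1), (7, 34, 178.2), (10, 35, 178.1), (13, 38, 178.3), (16, 34, 177.5), (19, 31, 178.1)]
scene bar [(-16, 4, 169.4), (-13, 14, 173.0), (-10, 18, 173.1), (-7, 23, 172.5), (-4, 25, 171.0), (-1, 20, 171.4), (1, 22, 171.3), (4, 19, 171.5), (7, 18, 173.1), (10, 21, 172.5), (13, 29, 170.4), (16, 8, 167.9)]
scene bar2 [(-13, 7, 173.4), (-10, 8, 173.0), (-7, 9, 173.3), (-4, 10, 171.1), (-1, 7, 171.4), (1, 10, 170.6), (4, 7, 171.7), (7, 7, 173.2), (10, 9, 172.7), (13, 13, 171.0)]
scene rail [(-19, 25, 178.3), (-16, 23, 177.5), (-13, 27, 177.9), (-10, 26, 178.2), (-7, 22, 178.5), (-4, 29, 178.5), (-1, 30, 178.1), (1, 28, 177.7), (4, 27, 177.8), (7, 28, 177.5), (10, 25, 178.0), (13, 28, 177.8), (16, 28, 177.8), (19, 79, 170.1)]
```

Request:
{"api": "move_arm", "payload": {
  "increments": [
    {"offset":[0.0003,0,0.002],"yaw":0,"jaw":255},
    {"offset":[0.0003,0,0.003],"yaw":0,"jaw":255},
    {"offset":[0.0003,0,0.0045],"yaw":0,"jaw":255},
    {"offset":[0.0003,0,0.006],"yaw":0,"jaw":255},
    {"offset":[0.0003,0,0.007],"yaw":0,"jaw":255},
    {"offset":[0.0003,0,0.008],"yaw":0,"jaw":255},
    {"offset":[0.0003,0,0.008],"yaw":0,"jaw":255}
  ]
}}

```text
clock: 9.43
position: [0.558, -0.2109, 0.1105]
ee_rot: [-0.706, 0.031, -0.033, 0.707]
ft_force: [0.0, 0.2, -2.6]
grip_width: 0.131
```

Request:
{"api": "move_arm", "payload": {
  "increments": [
    {"offset":[0,0,0.002],"yaw":0,"jaw":255},
    {"offset":[0,0,0.0035],"yaw":0,"jaw":255},
    {"offset":[0,0,0.005],"yaw":0,"jaw":255},
    {"offset":[0,0,0.0065],"yaw":0,"jaw":255},
    {"offset":[0,0,0.008],"yaw":0,"jaw":255},
    {"offset":[0,0,0.009],"yaw":0,"jaw":255},
    {"offset":[0,0,0.01],"yaw":0,"jaw":255},
    {"offset":[0,0,0.01],"yaw":0,"jaw":255}
  ]
}}

```text
clock: 10.1
position: [0.559, -0.2007, 0.1105]
ee_rot: [-0.706, 0.031, -0.033, 0.707]
ft_force: [-0.6, -0.0, -2.8]
grip_width: 0.13
```

```bash
python3 - <<'E'
from h import *
o=manip.get_obs();R=Ro.from_quat(o['ee_rot']).as_matrix();print(o['position'].round(4),R[:,2].round(4),o['ft_force'].round(1),o['torque'].round(2))
p=manip.camera('scene');a=cv2.cvtColor(p['pixels'],cv2.COLOR_RGB2BGR)[130:220,150:270];cv2.imwrite('pics/m2.png',cv2.resize(a,(720,540),interpolation=cv2.INTER_CUBIC))
E
```

```text
[ 0.559  -0.2007  0.1105] [0.0899 0.9959 0.0015] [-0.6 -0.  -2.8] [ 0.06  0.13 -0.02]
```

View pics/m2.png

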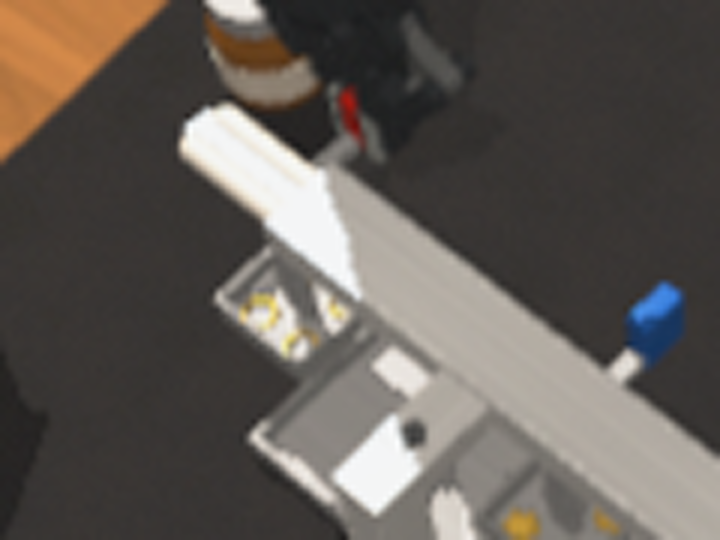

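Request:
{"api": "move_arm", "payload": {
  "increments": [
    {"offset":[0,0,0.003],"yaw":0,"jaw":255},
    {"offset":[0,0,0.006],"yaw":0,"jaw":255},
    {"offset":[0,0,0.009],"yaw":0,"jaw":255},
    {"offset":[0,0,0.012],"yaw":0,"jaw":255},
    {"offset":[0,0,0.015],"yaw":0,"jaw":255},
    {"offset":[0,0,0.018],"yaw":0,"jaw":255},
    {"offset":[0,0,0.021],"yaw":0,"jaw":255},
    {"offset":[0,0,0.024],"yaw":0,"jaw":255},
    {"offset":[0,0,0.027],"yaw":0,"jaw":255},
    {"offset":[0,0,0.03],"yaw":0,"jaw":255}
  ]
}}

```text
clock: 10.98
position: [0.5617, -0.1706, 0.1106]
ee_rot: [-0.706, 0.031, -0.033, 0.707]
ft_force: [-0.7, 0.2, -1.9]
grip_width: 0.134
```

```bash
cat > st.py <<'E'
from h import *
o=manip.get_obs();R=Ro.from_quat(o['ee_rot']).as_matrix();q=o['position'][:2]-[.559,-.2007]
e=np.array([.9959,-.0906]);u=np.array([.0906,.9959]);F=o['ft_force'][:2]
print(o['clock'],'glide y %.1f lat %.1f z %.1f mm'%(-24+1e3*q@u,1e3*q@e,1e3*o['position'][2]-110.5),'zang',np.degrees(np.arctan2(R[1,2],R[0,2])).round(2),'F lat %.1f push %.1f z %.1f'%(F@e,F@u,o['ft_force'][2]),o['torque'].round(2),o['grip_width'].round(3))
E
python3 st.py
```

```text
Traceback (most recent call last):
  File "st.py", line 4, in <module>
    print(o['clock'],'glide y %.1f lat %.1f z %.1f mm'%(-24+1e3*q@u,1e3*q@e,1e3*o['position'][2]-110.5),'zang',np.degrees(np.arctan2(R[1,2],R[0,2])).round(2),'F lat %.1f push %.1f z %.1f'%(F@e,F@u,o['ft_force'][2]),o['torque'].round(2),o['grip_width'].round(3))
                                                                                                                                                                                                                                            ^^^^^^^^^^^^^^^^^^^^^
AttributeError: 'float' object has no attribute 'round'
```

Good, no contact. Glide is at about y = +6 mm, continuing.

Request:
{"api": "move_arm", "payload": {
  "increments": [
    {"offset":[0,0,0.003],"yaw":0,"jaw":255},
    {"offset":[0,0,0.006],"yaw":0,"jaw":255},
    {"offset":[0,0,0.009],"yaw":0,"jaw":255},
    {"offset":[0,0,0.012],"yaw":0,"jaw":255},
    {"offset":[0,0,0.015],"yaw":0,"jaw":255},
    {"offset":[0,0,0.018],"yaw":0,"jaw":255},
    {"offset":[0,0,0.021],"yaw":0,"jaw":255},
    {"offset":[0,0,0.024],"yaw":0,"jaw":255},
    {"offset":[0,0,0.027],"yaw":0,"jaw":255},
    {"offset":[0,0,0.03],"yaw":0,"jaw":255}
  ]
}}

```text
clock: 11.82
position: [0.5644, -0.1405, 0.1106]
ee_rot: [-0.706, 0.031, -0.033, 0.707]
ft_force: [0.4, 0.5, -2.2]
grip_width: 0.136
```

```bash
sed -i "s/o\['grip_width'\].round(3)/round(o['grip_width'],3)/" st.py; python3 st.py
```

```text
11.8167 glide y 36.5 lat -0.1 z 0.1 mm zang 84.84 F lat 0.4 push 0.5 z -2.2 [0.04 0.19 0.01] 0.136
```

Request:
{"api": "move_arm", "payload": {
  "increments": [
    {"offset":[0,0,0.002],"yaw":0,"jaw":255},
    {"offset":[0,0,0.004],"yaw":0,"jaw":255},
    {"offset":[0,0,0.006],"yaw":0,"jaw":255},
    {"offset":[0,0,0.008],"yaw":0,"jaw":255},
    {"offset":[0,0,0.01],"yaw":0,"jaw":255},
    {"offset":[0,0,0.012],"yaw":0,"jaw":255},
    {"offset":[0,0,0.014],"yaw":0,"jaw":255},
    {"offset":[0,0,0.016],"yaw":0,"jaw":255},
    {"offset":[0,0,0.018],"yaw":0,"jaw":255},
    {"offset":[0,0,0.02],"yaw":0,"jaw":255}
  ]
}}

```text
clock: 12.65
position: [0.5662, -0.1204, 0.1107]
ee_rot: [-0.706, 0.031, -0.033, 0.707]
ft_force: [0.4, 0.3, -2.3]
grip_width: 0.133
```

Request:
{"api": "move_arm", "payload": {
  "increments": [
    {"offset":[0,0,0.001],"yaw":0,"jaw":255},
    {"offset":[0,0,0.002],"yaw":0,"jaw":255},
    {"offset":[0,0,0.003],"yaw":0,"jaw":255},
    {"offset":[0,0,0.004],"yaw":0,"jaw":255},
    {"offset":[0,0,0.005],"yaw":0,"jaw":255},
    {"offset":[0,0,0.006],"yaw":0,"jaw":255},
    {"offset":[0,0,0.007],"yaw":0,"jaw":255},
    {"offset":[0,0,0.008],"yaw":0,"jaw":255},
    {"offset":[0,0,0.009],"yaw":0,"jaw":255},
    {"offset":[0,0,0.01],"yaw":0,"jaw":255}
  ]
}}

```text
clock: 13.48
position: [0.567, -0.1106, 0.1107]
ee_rot: [-0.706, 0.031, -0.033, 0.707]
ft_force: [-0.3, -1.1, -1.8]
grip_width: 0.129
```

```bash
python3 st.py
```

```text
13.4833 glide y 66.4 lat -0.1 z 0.2 mm zang 84.82 F lat -0.2 push -1.2 z -1.8 [-0.24  0.17 -0.06] 0.129
```

Request:
{"api": "move_arm", "payload": {
  "increments": [
    {"offset":[0,0,0.001],"yaw":0,"jaw":255},
    {"offset":[0,0,0.002],"yaw":0,"jaw":255},
    {"offset":[0,0,0.003],"yaw":0,"jaw":255},
    {"offset":[0,0,0.004],"yaw":0,"jaw":255},
    {"offset":[0,0,0.005],"yaw":0,"jaw":255},
    {"offset":[0,0,0.006],"yaw":0,"jaw":255},
    {"offset":[0,0,0.007],"yaw":0,"jaw":255},
    {"offset":[0,0,0.008],"yaw":0,"jaw":255},
    {"offset":[0,0,0.009],"yaw":0,"jaw":255},
    {"offset":[0,0,0.01],"yaw":0,"jaw":255}
  ]
}}

```text
clock: 14.32
position: [0.5679, -0.1006, 0.1107]
ee_rot: [-0.706, 0.031, -0.033, 0.707]
ft_force: [-0.2, -0.3, -2.9]
grip_width: 0.134
```

```bash
python3 st.py; python3 - <<'E'
from fit import *
p=manip.camera('scene')
X=cloud(p);h=cv2.cvtColor(p['pixels'],cv2.COLOR_RGB2HSV);m=(h[...,0]>100)&(h[...,0]<125)&(h[...,1]>150)&(X[...,2]>.12)
n,l,s,c=cv2.connectedComponentsWithStats(m.astype(np.uint8))
for i in range(1,n):
    if s[i,4]>15: print(s[i,4],X[l==i].mean(0).round(4), (X[l==i].mean(0)[:2]@[.0906,.9959]).round(4))
E
```

```text
14.3167 glide y 76.5 lat -0.2 z 0.2 mm zang 84.81 F lat -0.2 push -0.4 z -2.9 [-0.24  0.18 -0.08] 0.134
1301 [-0.0786  0.3233  0.1919] 0.3149
75 [ 0.5776 -0.0189  0.1569] 0.0335
69 [0.5857 0.0638 0.1582] 0.1166
```

Request:
{"api": "move_arm", "payload": {
  "increments": [
    {"offset":[0,0,0.001],"yaw":0,"jaw":255},
    {"offset":[0,0,0.002],"yaw":0,"jaw":255},
    {"offset":[0,0,0.003],"yaw":0,"jaw":255},
    {"offset":[0,0,0.004],"yaw":0,"jaw":255},
    {"offset":[0,0,0.005],"yaw":0,"jaw":255},
    {"offset":[0,0,0.006],"yaw":0,"jaw":255},
    {"offset":[0,0,0.007],"yaw":0,"jaw":255},
    {"offset":[0,0,0.008],"yaw":0,"jaw":255},
    {"offset":[0,0,0.009],"yaw":0,"jaw":255},
    {"offset":[0,0,0.01],"yaw":0,"jaw":255}
  ]
}}

```text
clock: 15.2
position: [0.5689, -0.0903, 0.1107]
ee_rot: [-0.706, 0.031, -0.033, 0.707]
ft_force: [0.4, -2.5, -2.8]
grip_width: 0.133
```

Request:
{"api": "move_arm", "payload": {
  "increments": [
    {"offset":[0,0,0.001],"yaw":0,"jaw":255},
    {"offset":[0,0,0.002],"yaw":0,"jaw":255},
    {"offset":[0,0,0.003],"yaw":0,"jaw":255},
    {"offset":[0,0,0.004],"yaw":0,"jaw":255},
    {"offset":[0,0,0.005],"yaw":0,"jaw":255},
    {"offset":[0,0,0.006],"yaw":0,"jaw":255},
    {"offset":[0,0,0.007],"yaw":0,"jaw":255},
    {"offset":[0,0,0.008],"yaw":0,"jaw":255},
    {"offset":[0,0,0.0085],"yaw":0,"jaw":255}
  ]
}}

```text
clock: 15.95
position: [0.5697, -0.0816, 0.1107]
ee_rot: [-0.706, 0.031, -0.033, 0.707]
ft_force: [-0.6, -3.2, -3.1]
grip_width: 0.132
```

```bash
python3 st.py
```

```text
15.95 glide y 95.6 lat -0.1 z 0.2 mm zang 84.83 F lat -0.3 push -3.3 z -3.1 [-0.47  0.24 -0.13] 0.132
```

Request:
{"api": "move_arm", "payload": {
  "increments": [
    {"offset":[0,0,0.0006],"yaw":0,"jaw":255},
    {"offset":[0,0,0.0012],"yaw":0,"jaw":255},
    {"offset":[0,0,0.0018],"yaw":0,"jaw":255},
    {"offset":[0,0,0.0024],"yaw":0,"jaw":255},
    {"offset":[0,0,0.003],"yaw":0,"jaw":255}
  ]
}}

```text
clock: 16.37
position: [0.5699, -0.0786, 0.1107]
ee_rot: [-0.706, 0.031, -0.033, 0.707]
ft_force: [-1.1, -1.9, -2.6]
grip_width: 0.13
```

Request:
{"api": "move_arm", "payload": {
  "increments": [
    {"offset":[0,0,0.0006],"yaw":0,"jaw":255},
    {"offset":[0,0,0.0012],"yaw":0,"jaw":255},
    {"offset":[0,0,0.0018],"yaw":0,"jaw":255},
    {"offset":[0,0,0.0024],"yaw":0,"jaw":255},
    {"offset":[0,0,0.003],"yaw":0,"jaw":255}
  ]
}}

```text
clock: 16.78
position: [0.5702, -0.0755, 0.1107]
ee_rot: [-0.706, 0.031, -0.033, 0.707]
ft_force: [-0.1, -1.9, -1.5]
grip_width: 0.134
```

Request:
{"api": "move_arm", "payload": {
  "increments": [
    {"offset":[0,0,0.0006],"yaw":0,"jaw":255},
    {"offset":[0,0,0.0012],"yaw":0,"jaw":255},
    {"offset":[0,0,0.0018],"yaw":0,"jaw":255},
    {"offset":[0,0,0.0024],"yaw":0,"jaw":255},
    {"offset":[0,0,0.003],"yaw":0,"jaw":255},
    {"offset":[0,0,0.0036],"yaw":0,"jaw":255}
  ]
}}

```text
clock: 17.28
position: [0.5706, -0.0719, 0.1107]
ee_rot: [-0.706, 0.031, -0.033, 0.707]
ft_force: [-0.5, -2.3, -2.3]
grip_width: 0.132
```

Request:
{"api": "move_arm", "payload": {
  "increments": [
    {"offset":[0,0,0.0006],"yaw":0,"jaw":255},
    {"offset":[0,0,0.0012],"yaw":0,"jaw":255},
    {"offset":[0,0,0.0018],"yaw":0,"jaw":255},
    {"offset":[0,0,0.0024],"yaw":0,"jaw":255},
    {"offset":[0,0,0.003],"yaw":0,"jaw":255},
    {"offset":[0,0,0.0036],"yaw":0,"jaw":255}
  ]
}}

```text
clock: 17.78
position: [0.5709, -0.0682, 0.1107]
ee_rot: [-0.706, 0.031, -0.033, 0.707]
ft_force: [-1.4, -2.5, -2.4]
grip_width: 0.128
```

Request:
{"api": "move_arm", "payload": {
  "increments": [
    {"offset":[0,0,0.0006],"yaw":0,"jaw":255},
    {"offset":[0,0,0.0012],"yaw":0,"jaw":255},
    {"offset":[0,0,0.0018],"yaw":0,"jaw":255},
    {"offset":[0,0,0.0024],"yaw":0,"jaw":255},
    {"offset":[0,0,0.003],"yaw":0,"jaw":255},
    {"offset":[0,0,0.0036],"yaw":0,"jaw":255}
  ]
}}

```text
clock: 18.28
position: [0.5712, -0.0646, 0.1107]
ee_rot: [-0.706, 0.031, -0.033, 0.707]
ft_force: [0.0, -2.3, -1.9]
grip_width: 0.129
```

Request:
{"api": "move_arm", "payload": {
  "increments": [
    {"offset":[0,0,0.0006],"yaw":0,"jaw":255},
    {"offset":[0,0,0.0012],"yaw":0,"jaw":255},
    {"offset":[0,0,0.0018],"yaw":0,"jaw":255},
    {"offset":[0,0,0.0024],"yaw":0,"jaw":255},
    {"offset":[0,0,0.003],"yaw":0,"jaw":255},
    {"offset":[0,0,0.0036],"yaw":0,"jaw":255}
  ]
}}

```text
clock: 18.78
position: [0.5715, -0.061, 0.1107]
ee_rot: [-0.706, 0.031, -0.033, 0.707]
ft_force: [-0.5, -2.6, -2.2]
grip_width: 0.126
```

Request:
{"api": "move_arm", "payload": {
  "increments": [
    {"offset":[0,0,0.0006],"yaw":0,"jaw":255},
    {"offset":[0,0,0.0012],"yaw":0,"jaw":255},
    {"offset":[0,0,0.0018],"yaw":0,"jaw":255},
    {"offset":[0,0,0.0024],"yaw":0,"jaw":255},
    {"offset":[0,0,0.003],"yaw":0,"jaw":255},
    {"offset":[0,0,0.0036],"yaw":0,"jaw":255}
  ]
}}

```text
clock: 19.28
position: [0.5718, -0.0574, 0.1107]
ee_rot: [-0.706, 0.031, -0.033, 0.707]
ft_force: [-0.9, -1.4, -2.1]
grip_width: 0.133
```

Request:
{"api": "move_arm", "payload": {
  "increments": [
    {"offset":[0,0,0.0006],"yaw":0,"jaw":255},
    {"offset":[0,0,0.0012],"yaw":0,"jaw":255},
    {"offset":[0,0,0.0018],"yaw":0,"jaw":255},
    {"offset":[0,0,0.0024],"yaw":0,"jaw":255},
    {"offset":[0,0,0.003],"yaw":0,"jaw":255},
    {"offset":[0,0,0.0036],"yaw":0,"jaw":255}
  ]
}}

```text
clock: 19.78
position: [0.5722, -0.0536, 0.1107]
ee_rot: [-0.706, 0.031, -0.033, 0.707]
ft_force: [-0.3, -2.0, -3.0]
grip_width: 0.13
```

Request:
{"api": "move_arm", "payload": {
  "increments": [
    {"offset":[0,0,0.0006],"yaw":0,"jaw":255},
    {"offset":[0,0,0.0012],"yaw":0,"jaw":255},
    {"offset":[0,0,0.0018],"yaw":0,"jaw":255},
    {"offset":[0,0,0.0024],"yaw":0,"jaw":255},
    {"offset":[0,0,0.003],"yaw":0,"jaw":255},
    {"offset":[0,0,0.0036],"yaw":0,"jaw":255}
  ]
}}

```text
clock: 20.28
position: [0.5725, -0.05, 0.1107]
ee_rot: [-0.706, 0.031, -0.033, 0.707]
ft_force: [0.4, -2.2, -2.4]
grip_width: 0.133
```

Request:
{"api": "move_arm", "payload": {
  "increments": [
    {"offset":[0,0,0.0006],"yaw":0,"jaw":255},
    {"offset":[0,0,0.0012],"yaw":0,"jaw":255},
    {"offset":[0,0,0.0018],"yaw":0,"jaw":255},
    {"offset":[0,0,0.0024],"yaw":0,"jaw":255},
    {"offset":[0,0,0.003],"yaw":0,"jaw":255},
    {"offset":[0,0,0.0036],"yaw":0,"jaw":255}
  ]
}}

```text
clock: 20.78
position: [0.5728, -0.0464, 0.1107]
ee_rot: [-0.706, 0.031, -0.033, 0.707]
ft_force: [-0.7, -2.5, -2.4]
grip_width: 0.135
```

Request:
{"api": "move_arm", "payload": {
  "increments": [
    {"offset":[0,0,0.0006],"yaw":0,"jaw":255},
    {"offset":[0,0,0.0012],"yaw":0,"jaw":255},
    {"offset":[0,0,0.0018],"yaw":0,"jaw":255},
    {"offset":[0,0,0.0024],"yaw":0,"jaw":255},
    {"offset":[0,0,0.003],"yaw":0,"jaw":255},
    {"offset":[0,0,0.0036],"yaw":0,"jaw":255}
  ]
}}

```text
clock: 21.28
position: [0.5727, -0.0455, 0.1107]
ee_rot: [0.707, -0.032, 0.034, -0.706]
ft_force: [-2.1, -11.7, -2.3]
grip_width: 0.132
```

At the stop: push 11.7 N, and the arm moved only 0.9 of the 3.6 mm commanded. Holding it firmly.

Request:
{"api": "move_arm", "payload": {
  "increments": [
    {"offset":[0,0,0.0028],"yaw":0,"jaw":255},
    {"offset":[0,0,0.003],"yaw":0,"jaw":255},
    {"offset":[0,0,0.003],"yaw":0,"jaw":255},
    {"offset":[0,0,0.003],"yaw":0,"jaw":255},
    {"offset":[0,0,0.003],"yaw":0,"jaw":255},
    {"offset":[0,0,0.003],"yaw":0,"jaw":255}
  ]
}}

```text
clock: 21.78
position: [0.5725, -0.0454, 0.1108]
ee_rot: [0.708, -0.033, 0.035, -0.705]
ft_force: [-1.9, -11.6, -1.1]
grip_width: 0.138
```

```bash
python3 st.py
```

```text
21.7833 glide y 131.9 lat -0.6 z 0.3 mm zang 84.46 F lat -0.8 push -11.7 z -1.1 [-1.9   0.48 -0.6 ] 0.138
```

Request:
{"api": "move_arm", "payload": {
  "increments": [
    {"offset":[0,0,0.0034],"yaw":0,"jaw":255},
    {"offset":[0,0,0.0036],"yaw":0,"jaw":255},
    {"offset":[0,0,0.0036],"yaw":0,"jaw":255},
    {"offset":[0,0,0.0036],"yaw":0,"jaw":255},
    {"offset":[0,0,0.0036],"yaw":0,"jaw":255},
    {"offset":[0,0,0.0036],"yaw":0,"jaw":255}
  ]
}}

```text
clock: 22.28
position: [0.5724, -0.0451, 0.1109]
ee_rot: [0.709, -0.035, 0.036, -0.704]
ft_force: [-1.9, -11.7, -1.3]
grip_width: 0.133
```

Request:
{"api": "move_arm", "payload": {
  "increments": [
    {"offset":[0,0.0003,0.002],"yaw":0,"jaw":255},
    {"offset":[0,0.0006,0.001],"yaw":0,"jaw":255},
    {"offset":[0,0.0009,0.0005],"yaw":0,"jaw":255},
    {"offset":[0,0.0011,0.0003],"yaw":0,"jaw":255},
    {"offset":[0,0.0011,0.0003],"yaw":0,"jaw":255}
  ]
}}

```text
clock: 22.7
position: [0.5727, -0.0457, 0.1102]
ee_rot: [0.709, -0.035, 0.037, -0.704]
ft_force: [-0.4, -5.8, 1.4]
grip_width: 0.132
```

```bash
python3 st.py
```

```text
22.7 glide y 131.6 lat -0.3 z -0.3 mm zang 84.17 F lat 0.1 push -5.8 z 1.4 [-0.96  0.1  -0.32] 0.132
```

Request:
{"api": "move_arm", "payload": {
  "increments": [
    {"offset":[0,-0.0003,0],"yaw":0,"jaw":255},
    {"offset":[0,-0.0003,0],"yaw":0,"jaw":255},
    {"offset":[0,-0.0003,0],"yaw":0,"jaw":255}
  ]
}}

```text
clock: 22.95
position: [0.5727, -0.0459, 0.1105]
ee_rot: [0.709, -0.035, 0.037, -0.704]
ft_force: [-1.0, -4.7, -2.2]
grip_width: 0.134
```

```bash
python3 st.py
```

```text
22.95 glide y 131.5 lat -0.3 z -0.0 mm zang 84.16 F lat -0.6 push -4.8 z -2.2 [-0.79  0.17 -0.24] 0.134
```

Request:
{"api": "move_arm", "payload": {
  "increments": [
    {"offset":[0,0.0005,0],"yaw":0,"jaw":245},
    {"offset":[0,0.0005,0],"yaw":0,"jaw":225},
    {"offset":[0,0.0005,0],"yaw":0,"jaw":205},
    {"offset":[0,0.0005,0],"yaw":0,"jaw":185},
    {"offset":[0,0.0005,0],"yaw":0,"jaw":160},
    {"offset":[0,0.0005,0],"yaw":0,"jaw":140},
    {"offset":[0,0.0005,0],"yaw":0,"jaw":140},
    {"offset":[0,0.0005,0],"yaw":0,"jaw":140}
  ],
  "squeeze": 20
}}

```text
clock: 23.62
position: [0.5728, -0.0456, 0.11]
ee_rot: [0.709, -0.035, 0.037, -0.704]
ft_force: [-0.2, -0.4, 0.1]
grip_width: 0.447
```

```bash
python3 st.py; python3 - <<'E'
from h import *
p=manip.camera('scene');cv2.imwrite('pics/e1.png',cv2.resize(cv2.cvtColor(p['pixels'],cv2.COLOR_RGB2BGR)[120:270,160:360],(800,600),interpolation=cv2.INTER_CUBIC))
E
```

```text
23.6167 glide y 131.7 lat -0.3 z -0.5 mm zang 84.18 F lat -0.2 push -0.4 z 0.1 [-0.02  0.03 -0.04] 0.447
```

View pics/e1.png

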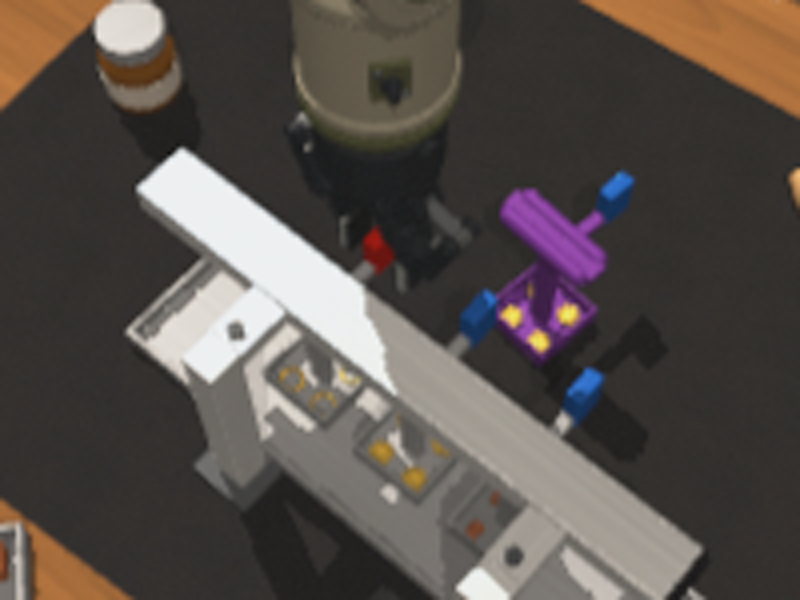

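The carrier hangs in the rail and the fingers are open around the red grip at crop (378,250). Retreating straight up.

Request:
{"api": "move_arm", "payload": {
  "increments": [
    {"offset":[0,-0.008,0],"yaw":0,"jaw":140},
    {"offset":[0,-0.018,0],"yaw":0,"jaw":140},
    {"offset":[0,-0.03,0],"yaw":0,"jaw":140},
    {"offset":[0,-0.045,0],"yaw":0,"jaw":140},
    {"offset":[0,-0.065,0],"yaw":0,"jaw":140},
    {"offset":[0,-0.09,0],"yaw":0,"jaw":140},
    {"offset":[0,-0.12,0],"yaw":0,"jaw":140},
    {"offset":[0,-0.13,0],"yaw":0,"jaw":140},
    {"offset":[0,-0.13,0],"yaw":0,"jaw":140}
  ]
}}

```text
clock: 24.42
position: [0.5741, -0.0451, 0.2443]
ee_rot: [0.708, -0.033, 0.039, -0.704]
ft_force: [-0.7, -0.2, -0.7]
grip_width: 0.453
```

```bash
python3 st.py; python3 - <<'E'
from fit import *
o=manip.get_obs();p=manip.camera('wrist');q=manip.camera('scene')
u=np.array([.0906,.9959])
for nm,c in (('wrist',p),('scene',q)):
    X=cloud(c,o);h=cv2.cvtColor(c['pixels'],cv2.COLOR_RGB2HSV);z=X[...,2]
    for col,m in (('blue',(h[...,0]>100)&(h[...,0]<125)&(h[...,1]>150)),('red',masks(c,X)[0])):
        m=m&(z>.12)&(z<.19)&(X[...,0]>.5)&(X[...,0]<.65)
        n,l,s,_=cv2.connectedComponentsWithStats(m.astype(np.uint8))
        for i in range(1,n):
            if s[i,4]>25:
                B=X[l==i];print(nm,col,s[i,4],B.mean(0).round(4),'s mid %.4f'%((B[:,:2]@u).min()/2+(B[:,:2]@u).max()/2),rect(B),'ztop %.4f'%np.percentile(B[:,2],95))
a=cv2.cvtColor(p['pixels'],cv2.COLOR_RGB2BGR);cv2.imwrite('pics/e2.png',a)
E
```

```text
24.4167 glide y 132.4 lat 0.9 z 133.8 mm zang 84.15 F lat -0.7 push -0.2 z -0.7 [-0.03  0.08  0.04] 0.453
wrist blue 774 [0.5777 0.0303 0.1552] s mid 0.0844 (array([579.4,  32. ]), array([11.9, 23.7]), np.float32(175.11)) ztop 0.1625
wrist blue 1091 [0.5852 0.1088 0.1527] s mid 0.1642 (array([586.4, 111.6]), array([12.8, 23.7]), np.float32(175.3)) ztop 0.1625
wrist red 526 [ 0.57   -0.046   0.1591] s mid 0.0057 (array([572.1, -46.2]), array([11. , 23.6]), np.float32(173.77)) ztop 0.1628
scene blue 76 [0.5826 0.0346 0.1578] s mid 0.0860 (array([581.3,  33.6]), array([12.2, 23.3]), np.float32(174.38)) ztop 0.1641
scene blue 75 [0.5898 0.1139 0.1584] s mid 0.1655 (array([588.5, 112.7]), array([12.1, 23.9]), np.float32(173.01)) ztop 0.1647
scene red 80 [ 0.5749 -0.0428  0.1551] s mid 0.0078 (array([574.1, -44.3]), array([10.4, 22.9]), np.float32(173.31)) ztop 0.1647
```

View pics/e2.png

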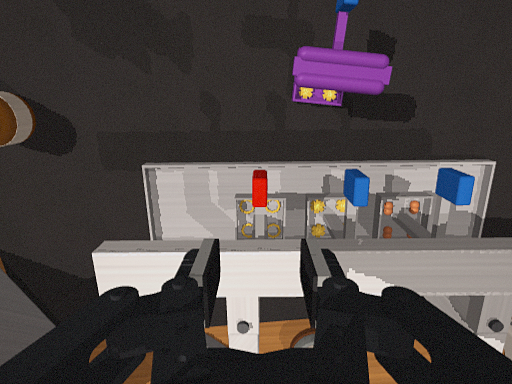

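```bash
python3 -c "
from workcell import manip
print(manip.hand_in(), manip.get_obs()['clock'])"
```

```text
the job is handed in; nothing more can be done
the job is handed in; nothing more can be done
```

I gripped the red-grip carrier, entered its bar in the open rail end and pushed the row along until it stopped. I held it there for about 1 s at 11.7 N, then let go and retreated straight up. The job was handed in at about 24.5 s of the 61 s allowed.

**Final checks**
- **Closed up:** the grips stand about 78–80 mm apart in both the wrist and scene cameras, so the glide bars touch.
- **Seated:** the loose carrier's glide is about 132 mm inside the mouth. All three grip tops are level within 0.5 mm. The red grip's yaw is within about 1.5° of the rail (0.08 rad is 4.6°).
- **Clear of the robot:** the gripper is raised well above the carriers, with under 1 N of noise on the wrist force. The jar and the purple look-alike looked undisturbed in the pictures; I did not measure the bystanders' positions.

**What disagreed or failed**
- **First grasp:** it closed on nothing. The depth picture put the fingertips about 37 mm farther back than `tcp_to_tips` says, so I went 37 mm lower and gripped the second time.
- **Last push:** I asked for slightly more push near the end, but the reading stayed at 11.7 N and the wrist turned a little (about 0.6°). The force on the stop itself can't be read; I estimate about 9 N after sliding friction.

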